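# Level the model-building board and hold the spirit level down

### The job

Get this model-building board level so that the dollhouse walls can go up plumb: lay the spirit level in the recess in the board, vial upwards, and let go of it, then turn the black knob of the screw foot until the bubble rests between the two lines. Then press down on the level with about a kilo, and finish while still pressing it, with the bubble between the lines, so that I can tighten the lock nut; leave the other things on the table alone.

Things in the scene. Friction and masses are not known exactly. Their poses are not given: they have to be found in the camera images.
- level: pocket spirit level, aluminium with black end caps, 150 long x 24 wide x 36 high, 0.10 to 0.19 kg, lying free on the table, vial up; to grip or press it is a solid block of that size, the vial sunk below its top face. Origin: centre of its underside; x along its length, z up out of the vial side. It may lie in the recess either way round
- vial (a point): centre of the level's vial, 27.5 above its underside, axes as the level; the yellow-green vial is 56 long, along the level's x, seen from above, with two black lines round it at +-10.1 of its centre
- bubble (a joint): distance in m of the 14 mm long pale bubble from the middle of the vial, positive towards the level's +x; 0 is centred, ends at +-0.020. The bubble goes to the higher end, 1.5 mm for each mrad of slope, and takes about 2 s to come to rest; it lies wholly between the lines within 0.0025 of centre
- board: plywood building board, 300 x 200 x 18, top face about 48 above the table, standing on two fixed feet and one screw foot, all in rubber cups; it does not slide, it only tilts about the line of the two fixed feet. Origin: in the middle of that line, 14 above the table, 120 from the board's middle; x along the board's length towards the screw foot, z up; the board runs from x -30 to 270
- recess (a point): centre of the floor of the recess for the level: 156 long (along the board's x) x 30 wide x 5 deep, in the board's top face; x towards the screw foot, y across, z up. The floor is about 43 above the table. It lies 140 from the screw's axis
- knob_grip (a point): black plastic knob at the top of the screw foot: a ribbed cylinder, 38 diameter, its gripping part 19 high, its underside about 14 above the board; this point is on its upright axis at half height, about 76 above the table, 235 from the line of the fixed feet, and turns with the knob. A steel lock nut sits loose under it
- foot: steel screw foot, 12 diameter, turned by the knob. Origin on the knob's axis, 14 above the table. Clockwise from above raises the board at the screw, anticlockwise lowers it: 6 mm a turn, 4.06 mrad of slope a radian. It starts 1 to 2.5 rad from level, the screw end low. It turns at about 0.06 N m and stays where it is left; the knob's height above the table hardly changes
- wood_block: bystander: pale timber offcut 120 x 35 x 30, origin centre of underside
- sanding_block: bystander: cork sanding block 70 x 55 x 30, origin centre of underside
- glue: bystander: white glue bottle, 44 diameter, 100 tall, origin centre of underside
- screwdriver: bystander: screwdriver lying down, 170 long
Things that resemble listed ones, but are neither listed nor needed, are in the scene too. Of the things that look like the level, take the one that is farthest to the robot's left at the start.

How it is judged:
On the way, in this order (a step that is already met when the one before it is completed fails the run):
1. the level lies in the recess, vial up, let go of (horizontal distance between level and recess below 0.007 m and z of level in the frame of recess below 0.0025 m and angle between the x axis of level and the x axis of board, either way round below 0.06 rad and angle between level's own z axis and vertical below 0.06 rad and contact force between the fingers and level below 0.3 N), for 0.3 s.
2. the board is brought level with the screw: the bubble rests between the lines, nothing touching the level (value of joint bubble between -0.0025 and 0.0025 m and angle between board's own z axis and vertical below 0.003 rad and z of level in the frame of recess below 0.0025 m and contact force between the fingers and level below 0.3 N), for 0.3 s.
At the end, for the whole second after the job is handed in: Level in the recess, vial up (within 7 mm, flat within 2.5 mm, in line within 0.06 rad), board level within 3 mrad, bubble within 2.5 mm of centre, and the fingers still pressing: 4 to 40 N between level and board, at least 3 N from the fingers; bystanders not moved over 15 mm (horizontal distance between level and recess below 0.007 m and z of level in the frame of recess below 0.0025 m and angle between the x axis of level and the x axis of board, either way round below 0.06 rad and angle between level's own z axis and vertical below 0.06 rad and value of joint bubble between -0.0025 and 0.0025 m and angle between board's own z axis and vertical below 0.003 rad and contact force between the fingers and level above 3 N and contact force between level and board between 4 and 40 N); the arm keeps its last pose, push and grip.
It fails at once if a bystander is shifted by more than 15 mm (distance of any of wood_block, sanding_block, glue, screwdriver from where it was at the start of the episode above 0.015 m).
It also fails if it takes over 61 s, if anything falls off the work surface, if the arm or the gripper's body presses on something with over 40 N, if the wrist force passes 120 N, or if a joint passes its speed limit or range.

### The arm

A 7-joint arm with a two-finger parallel gripper is mounted at the origin on the work surface. World frame = base frame: x ahead of the robot, y to its left, z up, the work surface at z = 0. Lengths are in m, angles in rad, forces in N, time in s.
With the tool pointing down it reaches from about 0.425 to 0.875 m from the base axis. Payload 8.4 kg.
Tool frame: the origin (TCP) lies at the very end of the fingers, on their centre line; the grasp point (between the pads) lies 19 mm behind it; z points along the fingers, y is the line along which they close (so a half turn about z gives the same grasp; the last joint's range is limited). The gripper opens to 85 mm and grips with 20 to 120 N. Pads are 22 mm wide; open, the fingers measure 114 mm over their backs; the gripper's body (76 mm by 85 mm) begins 54 mm behind the grasp point. The pads swing forward as they close: fully open they stand 13 mm farther back than shut.
Start: joints at [-1.314, 0.333, 0.04, 1.465, -0.013, 1.343, -0.059], TCP at [0.226, 0.609, 0.201] pointing down, gripper open.
Joint ranges: [-2.58, 2.58], [-0.38, 2.09], [-1.3, 1.39], [0.25, 2.4], [-1.5, 4.64], [0.08, 2.09], [-2.65, 2.65]. Speed limits (rad/s): [2.22, 2.22, 2.79, 2.79, 3.14, 3.14, 3.14].

### API

Orientations are given as a unit quaternion [x, y, z, w].
In Python, from rig import env, vision, ticket gives the robot as it stands.
- The arm moves only by the shell command python3 -m inch 'ROWS'. ROWS is a JSON object of lists of equal length, an entry for each row: "claw": the gripper command: -1 is fully open, 1 is shut, values between are in proportion; "linear": the shift along the tool's x, y, z in m, a list of three; "twist": the turn, a rotation vector about the tool's x, y, z in degrees, a list of three. In form: {"claw": [claw, ...], "linear": [[tx, ty, tz], ...], "twist": [[ax, ay, az], ...]}. A call has 1 to 10 rows; each row is the pose to reach, as a shift and turn from the pose commanded when the call began, along the tool's axes at that moment; what a row does not reach only later rows make up. A row lasts 1/10 s, in which the tool goes at most 50 mm and 8.59 degrees, less where a joint would pass 70% of its speed; a pose out of reach is approached as far as the arm can. A call with a gripper value outside its range is refused whole. The fingers move at their own pace and stop on an object; the grip force is fixed at half the most. Time passes only in rows, so rows that repeat a pose let the fingers close. It gives the time, the measured TCP pose, the force and the opening at its end, in the units of the state.
- env.state(): the state, without advancing time (a new reading comes with each control period).
- vision.grab_frame(name): name is "side" or "top" or "wrist"; returns a dict with "frame" (384x512x3 uint8, red, green, blue), "intrinsics" (3x3 intrinsics, pixels), "world_to_cam" (4x4, takes a point from world to camera coordinates); the wrist camera has in their place "T_tool_cam" (4x4, takes a point from camera to tool coordinates, whose origin is the TCP and whose axes are the flange's). Camera axes: x right, y up, looking along -z (the intrinsics and any distortion apply to the point x, -y, -z); pixel columns grow to the right and rows downward; lengths in m; the calibration is good to about 2 mm. A picture is of the moment at which its call begins: read the wrist's pose just before it. There is no depth.
- ticket.close_job(): hands the job in, once; it reports no verdict.
The state is a dict: "time": time; "qpos": joint angles; "qvel": joint speeds; "joint_torque": joint torques, N m; "eef_pos": TCP position; "tcp_rot": TCP orientation; "force": force on the tool from outside, world axes, zero at the start; "moment": the same for the moment, N m; "width": opening from 0.0 (shut) to 1.0 (fully open).
Only numpy, scipy, OpenCV 4.12 (cv2) and the standard library are available. Lean on these libraries where they do the work, as an engineer would, in place of code of your own. Each camera call takes 0.05 s, during which the arm holds its last target. There are 200 camera calls.

## Working session

There is one attempt and no reset: what is moved stays moved. The work goes in short steps, Python scripts to look and compute and a shell command to move; the robot and the scene stay as the last step left them, time stands still between calls to the robot, and variables do not carry over. Pictures are saved under pics/ and viewed, on a budget of 10 in all, crops included, one or two more only if the job needs it, and the job is handed in when it is done.

```bash
ls; mkdir -p pics; cat > h.py <<'E'
import numpy as np, cv2
from rig import env, vision, ticket
from scipy.spatial.transform import Rotation as R
def grab(n,f=None):
    s=env.state(); d=vision.grab_frame(n); d['s']=s
    if f: cv2.imwrite('pics/'+f,d['frame'][:,:,::-1])
    if n=='wrist':
        T=np.eye(4);T[:3,:3]=R.from_quat(s['tcp_rot']).as_matrix();T[:3,3]=s['eef_pos']
        d['cw']=T@np.array(d['T_tool_cam'])
    else: d['cw']=np.linalg.inv(np.array(d['world_to_cam']))
    return d
def px2w(d,u,v,z):
    K=np.array(d['intrinsics']);r=np.linalg.inv(K)@[u,v,1];r=d['cw'][:3,:3]@[r[0],-r[1],-r[2]]
    o=d['cw'][:3,3];return o+r*(z-o[2])/r[2]
def w2px(d,p):
    c=np.linalg.inv(d['cw'])@[*p,1];q=np.array(d['intrinsics'])@[c[0],-c[1],-c[2]];return q[:2]/q[2]
E
python3 - <<'E'
from h import *
import pickle
ims=[]
for n in ['top','side']:
    d=grab(n);ims.append(d['frame']);pickle.dump(d,open(n+'.pkl','wb'));print(n,d['cw'].round(3).tolist(),d['intrinsics'], [k for k in d])
print(env.state())
cv2.imwrite('pics/top0.png',ims[0][:,:,::-1]);cv2.imwrite('pics/side0.png',ims[1][:,:,::-1])
E
```

```text
pics
top [[-0.011, 0.981, -0.194, 0.359], [-1.0, -0.012, -0.002, 0.003], [-0.005, 0.194, 0.981, 1.104], [0.0, 0.0, 0.0, 1.0]] [[354.04575638   0.         257.09670868]
 [  0.         354.04575638 191.51042852]
 [  0.           0.           1.        ]] ['frame', 'intrinsics', 'world_to_cam', 's', 'cw']
side [[0.947, 0.241, -0.215, 0.353], [-0.322, 0.686, -0.652, -0.663], [-0.01, 0.687, 0.727, 0.843], [0.0, 0.0, 0.0, 1.0]] [[383.68971585   0.         252.83485533]
 [  0.         383.68971585 194.62803514]
 [  0.           0.           1.        ]] ['frame', 'intrinsics', 'world_to_cam', 's', 'cw']
{'time': 0.1, 'qpos': array([-1.31420623,  0.33381973,  0.03987537,  1.4661797 , -0.01338508,
        1.34332592, -0.0584851 ]), 'qvel': array([ 0.0002634 , -0.00180339,  0.00151233, -0.00135709,  0.00169815,
       -0.0002014 ,  0.0016204 ]), 'joint_torque': array([ 3.89449633e-03, -6.60008383e+01,  1.37010388e+00, -4.06472933e+01,
        1.70438754e-02,  8.96565820e-03, -5.88302237e-05]), 'eef_pos': array([0.22628653, 0.60884325, 0.19982508]), 'tcp_rot': array([ 1.76957814e-01,  9.84218164e-01, -7.29712560e-04, -7.42421012e-05]), 'force': array([-0.42476669, -0.50228933,  0.46427269]), 'moment': array([-0.01510609, -0.01742362,  0.00098393]), 'width': 1.0018070629329532}
```

View pics/top0.png

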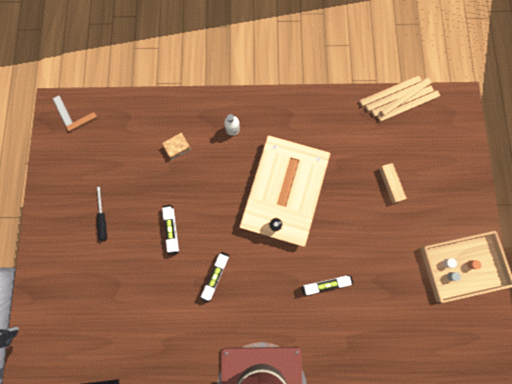

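View pics/side0.png

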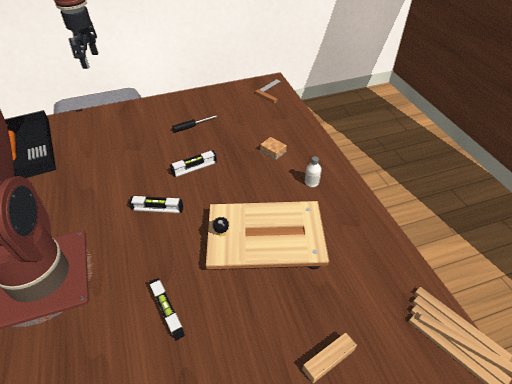

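Top view: three level-like objects, at (170,230), (215,277) and (327,286). The one at (170,230) is the farthest to the robot's left (+y is image left), so that is the one to take. Board runs (308,145) to (272,240) with the knob at (276,224) nearest the robot; recess at (289,182). I'll confirm the level with a crop and compute positions.

```bash
python3 - <<'E'
from h import *
import pickle
d=pickle.load(open('top.pkl','rb'))
for n,u,v,z in [('A',170,230,.036),('B',215,277,.036),('C',327,286,.036),('knob',276,224,.085),('recess',289,182,.043),('glue',232,125,.05),('scr',101,215,.015),('cork',176,146,.03),('wood',394,183,.03)]:
    print(n,px2w(d,u,v,z).round(3))
print('A ends',px2w(d,167,208,.036),px2w(d,173,252,.036))
f=d['frame']
a=cv2.resize(f[195:310,145:365],None,fx=3.6,fy=3.6,interpolation=cv2.INTER_CUBIC)
cv2.imwrite('pics/crop0.png',a[:,:,::-1])
s=d['s'];M=R.from_quat(s['tcp_rot']).as_matrix();print(M.round(3))
E
```

```text
A [0.456 0.269 0.036]
B [0.316 0.132 0.036]
C [ 0.287 -0.195  0.036]
knob [ 0.465 -0.048  0.085]
recess [ 0.598 -0.093  0.043]
glue [0.783 0.082 0.05 ]
scr [0.507 0.491 0.015]
cork [0.723 0.262 0.03 ]
wood [ 0.594 -0.419  0.03 ]
A ends [0.52295554 0.28106853 0.036     ] [0.39027011 0.25811605 0.036     ]
[[-0.937  0.348 -0.   ]
 [ 0.348  0.937 -0.002]
 [-0.    -0.002 -1.   ]]
```

View pics/crop0.png

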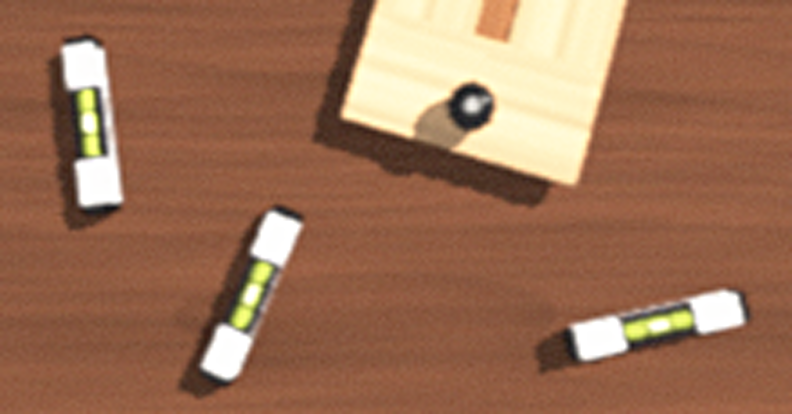

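The crop shows level A at crop (90,123), vial up and clear on all sides; it is the leftmost. I'll hover over it now.

```bash
python3 -m inch '{"claw":[-1,-1,-1,-1,-1,-1,-1,-1,-1,-1],"linear":[[-0.334,-0.239,0.03],[-0.334,-0.239,0.03],[-0.334,-0.239,0.03],[-0.334,-0.239,0.03],[-0.334,-0.239,0.03],[-0.334,-0.239,0.03],[-0.334,-0.239,0.03],[-0.334,-0.239,0.03],[-0.334,-0.239,0.03],[-0.334,-0.239,0.03]],"twist":[[0,0,-30],[0,0,-30],[0,0,-30],[0,0,-30],[0,0,-30],[0,0,-30],[0,0,-30],[0,0,-30],[0,0,-30],[0,0,-30]]}'
python3 -m inch '{"claw":[-1,-1,-1,-1],"linear":[[0,0,0],[0,0,0],[0,0,0],[0,0,0]],"twist":[[0,0,0],[0,0,0],[0,0,0],[0,0,0]]}'
python3 - <<'E'
from h import *
import pickle
d=grab('wrist','w1.png');pickle.dump(d,open('w1.pkl','wb'));s=d['s'];print(s['eef_pos'],R.from_quat(s['tcp_rot']).as_matrix().round(4),d['cw'].round(3))
E
```

```text
time: 1.1
eef_pos: [0.4574, 0.2663, 0.1703]
tcp_rot: [-0.081, 0.997, -0.0, -0.0]
force: [0.1, 0.6, 0.6]
width: 0.996
time: 1.5
eef_pos: [0.4557, 0.2699, 0.1706]
tcp_rot: [-0.085, 0.996, -0.0, -0.0]
force: [0.1, 0.1, 0.1]
width: 1.002
[0.45567764 0.26986294 0.170592  ] [[-9.856e-01 -1.688e-01 -1.000e-04]
 [-1.688e-01  9.856e-01 -0.000e+00]
 [ 1.000e-04 -0.000e+00 -1.000e+00]] [[-0.17  -0.935 -0.311  0.374]
 [ 0.985 -0.161 -0.055  0.257]
 [ 0.001 -0.315  0.949  0.344]
 [ 0.     0.     0.     1.   ]]
```

View pics/w1.png

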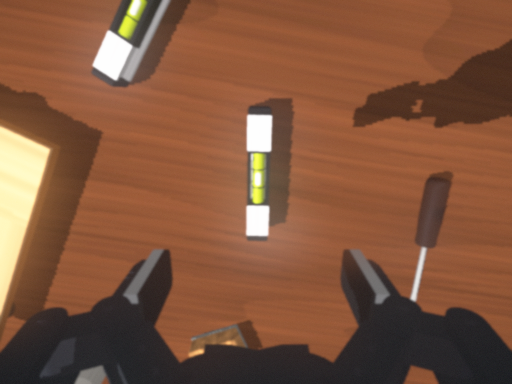

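The wrist view shows level A nearly aligned with image vertical: ends at (260,112) and (258,237), vial centre (259,178). I'll convert these to world coordinates.

```bash
python3 - <<'E'
from h import *
import pickle
d=pickle.load(open('w1.pkl','rb'))
a=px2w(d,260,110,.036);b=px2w(d,258,238,.036);c=px2w(d,258.7,178,.03)
print(a,b,(a+b)/2,c,np.linalg.norm(a-b),np.degrees(np.arctan2(*(b-a)[1::-1])))
M=R.from_quat(d['s']['tcp_rot']).as_matrix();print('tool shift',M.T@(np.append(((a+b)/2)[:2],.011)-d['s']['eef_pos']), M.T@(c-d['s']['eef_pos']))
E
```

```text
[0.38798173 0.26362506 0.036     ] [0.5291443  0.28620856 0.036     ] [0.45856302 0.27491681 0.036     ] [0.45967461 0.2749176  0.03      ] 0.14295763697623004 9.089282420806294
tool shift [-0.00371807  0.00449648  0.15959145] [-0.00481134  0.00430934  0.14059131]
```

```bash
python3 -m inch '{"claw":[-1,-1,-1,-1,-1,-1,1,1,1,1],"linear":[[-0.004,0.0045,0.05],[-0.004,0.0045,0.10],[-0.004,0.0045,0.13],[-0.004,0.0045,0.15],[-0.004,0.0045,0.16],[-0.004,0.0045,0.16],[-0.004,0.0045,0.16],[-0.004,0.0045,0.16],[-0.004,0.0045,0.16],[-0.004,0.0045,0.16]],"twist":[[0,0,0.6],[0,0,0.6],[0,0,0.6],[0,0,0.6],[0,0,0.6],[0,0,0.6],[0,0,0.6],[0,0,0.6],[0,0,0.6],[0,0,0.6]]}'
python3 -m inch '{"claw":[1,1,1,1,1,1,1,1],"linear":[[0,0,0],[0,0,0],[0,0,0],[0,0,0],[0,0,-0.03],[0,0,-0.08],[0,0,-0.12],[0,0,-0.12]],"twist":[[0,0,0],[0,0,0],[0,0,0],[0,0,0],[0,0,0],[0,0,0],[0,0,0],[0,0,0]]}'
python3 - <<'E'
from h import *
import pickle
s=env.state();M=R.from_quat(s['tcp_rot']).as_matrix();print(s['eef_pos'],M.round(3),s['width'],s['force'])
print('shift',M.T@(np.array([.598,-.093,.13])-s['eef_pos']))
E
```

```text
time: 2.55
eef_pos: [0.4598, 0.2743, 0.0114]
tcp_rot: [-0.079, 0.997, 0.0, 0.001]
force: [0.4, -0.4, -0.1]
width: 0.332
time: 3.35
eef_pos: [0.4624, 0.2759, 0.1365]
tcp_rot: [-0.078, 0.997, 0.003, 0.004]
force: [0.5, 0.4, -0.0]
width: 0.002
[0.462372   0.27587287 0.13654177] [[-0.988 -0.156  0.007]
 [-0.156  0.988  0.006]
 [-0.008  0.005 -1.   ]] 0.0024641191827591185 [ 0.54490658  0.35477219 -0.01617807]
shift [-0.07622188 -0.38557276  0.00536767]
```

Width is 0, so the grasp failed. I'll look.

```bash
python3 -m inch '{"claw":[-1,-1,-1,-1,-1],"linear":[[0,0,-0.04],[0,0,-0.04],[0,0,-0.04],[0,0,-0.04],[0,0,-0.04]],"twist":[[0,0,0],[0,0,0],[0,0,0],[0,0,0],[0,0,0]]}'
python3 - <<'E'
from h import *
import pickle
d=grab('wrist','w2.png');pickle.dump(d,open('w2.pkl','wb'));s=d['s'];print(s['eef_pos'],R.from_quat(s['tcp_rot']).as_matrix().round(4))
E
```

```text
time: 3.85
eef_pos: [0.4589, 0.2736, 0.1695]
tcp_rot: [-0.079, 0.997, -0.001, -0.001]
force: [0.2, -0.2, -1.1]
width: 0.847
[0.45887089 0.2736127  0.16950648] [[-0.9876 -0.1567 -0.0015]
 [-0.1567  0.9876 -0.0012]
 [ 0.0016 -0.001  -1.    ]]
```

View pics/w2.png

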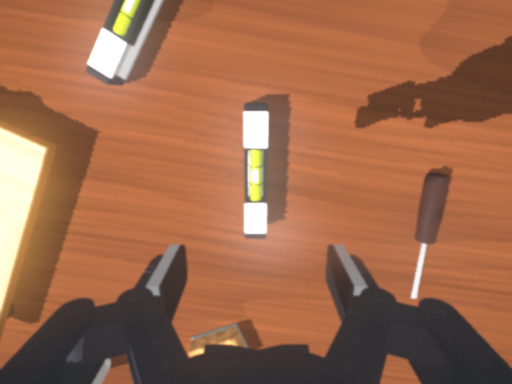

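```bash
python3 - <<'E'
from h import *
import pickle
d=pickle.load(open('w2.pkl','rb'))
a=px2w(d,256,103,.036);b=px2w(d,255,237,.036);c=px2w(d,255.2,176,.03)
print(a,b,(a+b)/2,c,np.linalg.norm(a-b),np.degrees(np.arctan2(*(b-a)[1::-1])))
M=R.from_quat(d['s']['tcp_rot']).as_matrix();print('tool shift',M.T@(np.append(((a+b)/2)[:2],.009)-d['s']['eef_pos']), M.T@(c-d['s']['eef_pos']))
print(w2px(d,d['s']['eef_pos']))
E
python3 -m inch '{"claw":[-1,-1,-1,-1,-1,-1,1,1,1,1],"linear":[[0,0,0.05],[0,0,0.10],[0,0,0.14],[0,0,0.165],[0,0,0.165],[0,0,0.165],[0,0,0.165],[0,0,0.165],[0,0,0.165],[0,0,0.165]],"twist":[[0,0,0],[0,0,0],[0,0,0],[0,0,0],[0,0,0],[0,0,0],[0,0,0],[0,0,0],[0,0,0],[0,0,0]]}'
python3 -m inch '{"claw":[1,1],"linear":[[0,0,0],[0,0,0]],"twist":[[0,0,0],[0,0,0]]}'
python3 -m inch '{"claw":[1,1],"linear":[[0,0,0],[0,0,0]],"twist":[[0,0,0],[0,0,0]]}'
```

```text
[0.38486569 0.26298543 0.036     ] [0.53101602 0.28514804 0.036     ] [0.45794086 0.27406674 0.036     ] [0.46079195 0.27421676 0.03      ] 0.1478211773086255 8.622784299851554
tool shift [0.00058432 0.00075119 0.16050699] [-0.00222064  0.00043206  0.13950267]
[254.16740521 229.31671721]
time: 4.9
eef_pos: [0.4598, 0.2743, 0.0064]
tcp_rot: [-0.079, 0.997, 0.0, 0.0]
force: [-0.1, -0.5, -0.1]
width: 0.33
time: 5.1
eef_pos: [0.4595, 0.274, 0.0057]
tcp_rot: [-0.079, 0.997, 0.0, 0.0]
force: [-0.1, 0.6, 1.0]
width: 0.005
time: 5.3
eef_pos: [0.4594, 0.2739, 0.0056]
tcp_rot: [-0.079, 0.997, -0.0, -0.0]
force: [0.1, -0.2, 0.6]
width: -0.0
```

It closes on nothing with the TCP at the level's supposed location. I'll check from the wrist and side views in one composite picture.

```bash
python3 - <<'E'
from h import *
import pickle
f=[]
for n in ['top','side','wrist']:
    d=grab(n);pickle.dump(d,open(n+'3.pkl','wb'))
    u,v=w2px(d,d['s']['eef_pos']).round().astype(int);print(n,u,v)
    im=d['frame'].copy()
    cv2.circle(im,(int(u),int(v)),2,(255,0,255),-1)
    if n!='wrist':
        u0=min(max(0,u-65),382);v0=max(0,v-65);im=cv2.resize(im[v0:v0+130,u0:u0+130],(400,400),interpolation=cv2.INTER_CUBIC)
    else: im=cv2.resize(im,(266,200))
    f.append(im)
c=np.zeros((600,800,3),np.uint8);c[:400,:400]=f[0];c[:400,400:]=f[1];c[400:,:266]=f[2]
cv2.imwrite('pics/c3.png',c[:,:,::-1])
E
```

```text
top 171 230
side 193 166
wrist 254 229
```

View pics/c3.png

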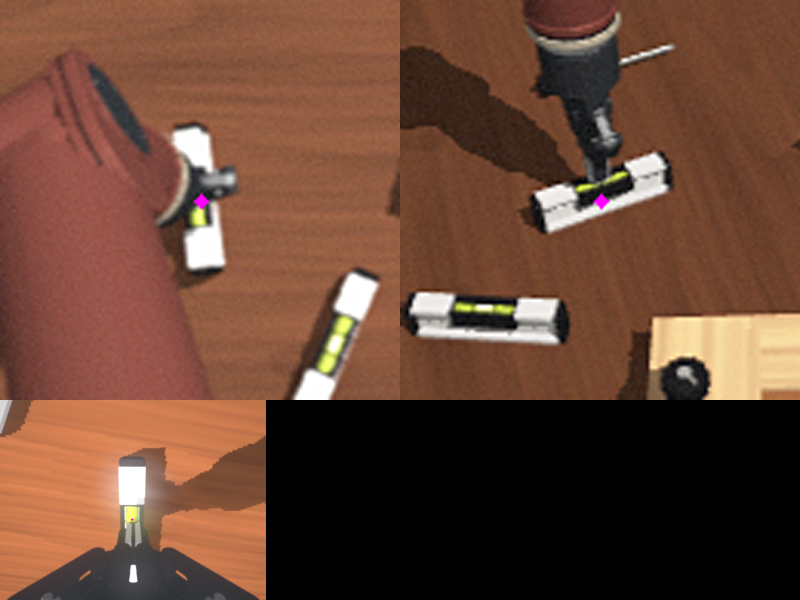

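The fingers shut (width 0) without disturbing the level, and the drawn tips vanish into its top face at the TCP's pixel. Before trying again I need to know whether there's a solid block there, so I'll lift with the fingers shut and touch down gently on it.

```bash
python3 -m inch '{"claw":[1,1,1,1,1],"linear":[[0,0,-0.04],[0,0,-0.05],[0,0,-0.05],[0,0,-0.04],[0,0,-0.035]],"twist":[[0,0,0],[0,0,0],[0,0,0],[0,0,0],[0,0,0]]}'
python3 -m inch '{"claw":[1,1,1,1],"linear":[[0,0,0.002],[0,0,0.004],[0,0,0.006],[0,0,0.006]],"twist":[[0,0,0],[0,0,0],[0,0,0],[0,0,0]]}'
python3 -m inch '{"claw":[1,1,1,1],"linear":[[0,0,0.002],[0,0,0.004],[0,0,0.006],[0,0,0.006]],"twist":[[0,0,0],[0,0,0],[0,0,0],[0,0,0]]}'
```

```text
time: 5.95
eef_pos: [0.4582, 0.2733, 0.0383]
tcp_rot: [-0.079, 0.997, -0.001, -0.001]
force: [-0.3, 0.6, -0.5]
width: -0.001
time: 6.35
eef_pos: [0.4593, 0.2739, 0.0342]
tcp_rot: [-0.079, 0.997, -0.0, -0.0]
force: [-0.3, 0.1, -0.4]
width: 0.002
time: 6.75
eef_pos: [0.4593, 0.2739, 0.0283]
tcp_rot: [-0.079, 0.997, -0.0, -0.0]
force: [-0.6, -1.0, 0.0]
width: 0.001
```

No contact down to z=0.028, 8 mm below its top face. I'll take one enlarged look of fingers against the level at this pose, plus numbers.

```bash
python3 - <<'E'
from h import *
f=[]
for n,o in [('side',None),('wrist',None)]:
    d=grab(n);im=d['frame'].copy();p=d['s']['eef_pos']
    for z in (p[2],.036,.0): print(n,z.__round__(3),w2px(d,[p[0],p[1],z]).round(1))
    if n=='side': im=im[120:190,150:236];im=cv2.resize(im,(400,326),interpolation=cv2.INTER_CUBIC)
    else: im=im[60:330,110:400];im=cv2.resize(im,(400,372),interpolation=cv2.INTER_CUBIC)
    f.append(im)
c=np.zeros((372,800,3),np.uint8);c[:326,:400]=f[0];c[:,400:]=f[1]
cv2.imwrite('pics/c4.png',c[:,:,::-1])
E
```

```text
side 0.028 [192.5 160.6]
side 0.036 [192.2 158.8]
side 0.0 [193.5 167.1]
wrist 0.028 [254.2 229.3]
wrist 0.036 [254.1 234.6]
wrist 0.0 [254.4 212.6]
```

View pics/c4.png

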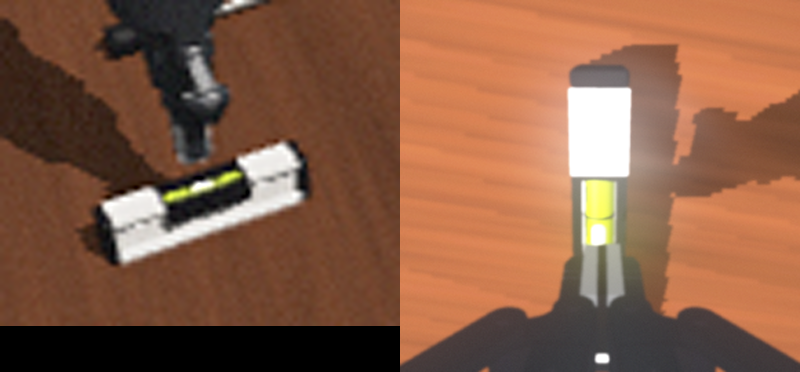

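The side view puts the drawn fingertips at about (191,155), while the reported TCP projects to (192.5,160.6). The real tips are therefore about 25 mm above the reported TCP, and the fingers only passed over the level's top. I'll measure the offset by touching down slowly on its top face (z=0.036).

```bash
python3 -m inch '{"claw":[1,1,1,1,1,1,1,1],"linear":[[0,0,0.004],[0,0,0.008],[0,0,0.012],[0,0,0.016],[0,0,0.019],[0,0,0.021],[0,0,0.022],[0,0,0.022]],"twist":[[0,0,0],[0,0,0],[0,0,0],[0,0,0],[0,0,0],[0,0,0],[0,0,0],[0,0,0]]}'
python3 -m inch '{"claw":[1,1,1],"linear":[[0,0,0.001],[0,0,0.002],[0,0,0.002]],"twist":[[0,0,0],[0,0,0],[0,0,0]]}'
python3 -m inch '{"claw":[1,1,1],"linear":[[0,0,0.001],[0,0,0.002],[0,0,0.002]],"twist":[[0,0,0],[0,0,0],[0,0,0]]}'
```

```text
time: 7.65
eef_pos: [0.4594, 0.274, 0.0065]
tcp_rot: [-0.079, 0.997, -0.0, -0.0]
force: [-0.1, 0.0, -0.0]
width: 0.003
time: 7.95
eef_pos: [0.4596, 0.2741, 0.0054]
tcp_rot: [-0.079, 0.997, 0.0, 0.0]
force: [-2.0, -2.8, 8.4]
width: -0.001
time: 8.25
eef_pos: [0.4597, 0.2742, 0.0053]
tcp_rot: [-0.078, 0.997, 0.001, -0.0]
force: [-11.2, -6.8, 31.7]
width: 0.003
```

Contact at reported z≈0.006, so the real fingertips are 30 mm behind the reported TCP. All heights from here on use tip z = eef z + 0.030. I'll regrip with tips about 10 mm above the table (eef z ≈ -0.022).

```bash
python3 -m inch '{"claw":[1,-1,-1,-1,-1,-1,-1,-1],"linear":[[0,0,-0.03],[0,0,-0.045],[0,0,-0.045],[0,0,-0.045],[0,0,-0.045],[0,0,-0.045],[0,0,-0.045],[0,0,-0.045]],"twist":[[0,0,0],[0,0,0],[0,0,0],[0,0,0],[0,0,0],[0,0,0],[0,0,0],[0,0,0]]}'
python3 -m inch '{"claw":[-1,-1,-1,-1,1,1,1,1,1,1],"linear":[[0,0,0.03],[0,0,0.05],[0,0,0.069],[0,0,0.069],[0,0,0.069],[0,0,0.069],[0,0,0.069],[0,0,0.069],[0,0,0.069],[0,0,0.069]],"twist":[[0,0,0],[0,0,0],[0,0,0],[0,0,0],[0,0,0],[0,0,0],[0,0,0],[0,0,0],[0,0,0],[0,0,0]]}'
python3 -m inch '{"claw":[1,1],"linear":[[0,0,0],[0,0,0]],"twist":[[0,0,0],[0,0,0]]}'
```

```text
time: 9.05
eef_pos: [0.4593, 0.2738, 0.0472]
tcp_rot: [-0.079, 0.997, -0.0, -0.0]
force: [0.2, -0.8, 0.3]
width: 1.001
time: 10.05
eef_pos: [0.46, 0.2744, -0.0205]
tcp_rot: [-0.079, 0.997, 0.0, 0.001]
force: [-1.3, -1.0, 5.4]
width: 0.272
time: 10.25
eef_pos: [0.46, 0.2743, -0.0205]
tcp_rot: [-0.079, 0.997, 0.0, 0.001]
force: [-0.7, -0.8, 6.2]
width: 0.268
```

Gripped (width 0.27 ≈ 23 mm). I'll lift and, meanwhile, refine the recess and knob poses from the first top and side images by colour.

```bash
python3 -m inch '{"claw":[1,1,1,1,1],"linear":[[0,0,-0.02],[0,0,-0.05],[0,0,-0.09],[0,0,-0.12],[0,0,-0.12]],"twist":[[0,0,0],[0,0,0],[0,0,0],[0,0,0],[0,0,0]]}'
python3 - <<'E'
from h import *
import pickle
for n,roi in [('top',(150,212,270,310)),('side',(222,240,240,312))]:
    d=pickle.load(open(n+'.pkl','rb'));r0,r1,c0,c1=roi
    im=d['frame'][r0:r1,c0:c1].astype(int)
    m=((im[...,2]<110)&(im[...,0]>110)).astype(np.uint8)
    k,l,st,ce=cv2.connectedComponentsWithStats(m);i=1+np.argmax(st[1:,4])
    c=max(cv2.findContours((l==i).astype(np.uint8),cv2.RETR_EXTERNAL,cv2.CHAIN_APPROX_NONE)[0],key=len)[:,0,:]+[c0,r0]
    W=np.array([px2w(d,u,v,.0465)[:2] for u,v in c],np.float32)
    (cx,cy),(w,h),a=cv2.minAreaRect(W);bx=cv2.boxPoints(((cx,cy),(w,h),a))
    print(n,st[i,4],'c',cx,cy,'wh',w,h,a)
    # knob: dark blob
    kr=(208,240,262,290) if n=='top' else (212,240,208,234)
    g=d['frame'][kr[0]:kr[1],kr[2]:kr[3]].max(2)<60
    k,l,st,ce=cv2.connectedComponentsWithStats(g.astype(np.uint8));i=1+np.argmax(st[1:,4]);u,v=ce[i]+[kr[2],kr[0]]
    print(' knob',st[i],u,v,px2w(d,u,v,.080))
E
```

```text
time: 10.75
eef_pos: [0.4617, 0.2755, 0.103]
tcp_rot: [-0.078, 0.997, 0.002, 0.003]
force: [-0.3, 0.3, -1.8]
width: 0.27
top 397 c 0.5993809103965759 -0.08900995552539825 wh 0.025471698492765427 0.1512414813041687 72.76322937011719
 knob [ 8 11 11 12 56] 274.35714285714283 224.69642857142858 [ 0.46361138 -0.04343577  0.08      ]
side 500 c 0.59978187084198 -0.08988843113183975 wh 0.027689922600984573 0.15569671988487244 73.01326751708984
 knob [  5   6  15  15 160] 220.0875 225.38125 [ 0.46447614 -0.05232347  0.08      ]
```

```bash
python3 -m inch '{"claw":[1,1,1,1,1,1,1,1,1,1],"linear":[[-0.081,-0.381,0],[-0.081,-0.381,0],[-0.081,-0.381,0],[-0.081,-0.381,0],[-0.081,-0.381,0],[-0.081,-0.381,0],[-0.081,-0.381,0],[-0.081,-0.381,0],[-0.081,-0.381,0],[-0.081,-0.381,0]],"twist":[[0,0,26],[0,0,26],[0,0,26],[0,0,26],[0,0,26],[0,0,26],[0,0,26],[0,0,26],[0,0,26],[0,0,26]]}'
python3 -m inch '{"claw":[1,1,1,1],"linear":[[0,0,0.02],[0,0,0.035],[0,0,0.035],[0,0,0.035]],"twist":[[0,0,0],[0,0,0],[0,0,0],[0,0,0]]}'
python3 - <<'E'
from h import *
import pickle
f=[]
for n in ['top','side','wrist']:
    d=grab(n);pickle.dump(d,open(n+'5.pkl','wb'));f.append(d['frame'])
s=d['s'];M=R.from_quat(s['tcp_rot']).as_matrix();print(s['eef_pos'],M.round(4))
c=np.zeros((600,800,3),np.uint8)
c[:320,:400]=cv2.resize(f[1][195:275,205:305],(400,320),interpolation=2)
c[:320,400:]=cv2.resize(f[0][150:230,250:350],(400,320),interpolation=2)
c[320:,:373]=cv2.resize(f[2],(373,280))
c[320:,400:773]=cv2.resize(f[1],(373,280))
cv2.imwrite('pics/c5.png',c[:,:,::-1])
E
```

```text
time: 11.75
eef_pos: [0.5984, -0.0909, 0.0974]
tcp_rot: [0.149, 0.989, -0.0, -0.001]
force: [-0.5, 1.1, -1.5]
width: 0.271
time: 12.15
eef_pos: [0.5987, -0.0888, 0.0633]
tcp_rot: [0.147, 0.989, -0.0, -0.001]
force: [0.9, -0.5, -1.7]
width: 0.268
[ 0.59956426 -0.08931288  0.06432189] [[-9.565e-01  2.917e-01  9.000e-04]
 [ 2.917e-01  9.565e-01 -0.000e+00]
 [-9.000e-04  3.000e-04 -1.000e+00]]
```

View pics/c5.png

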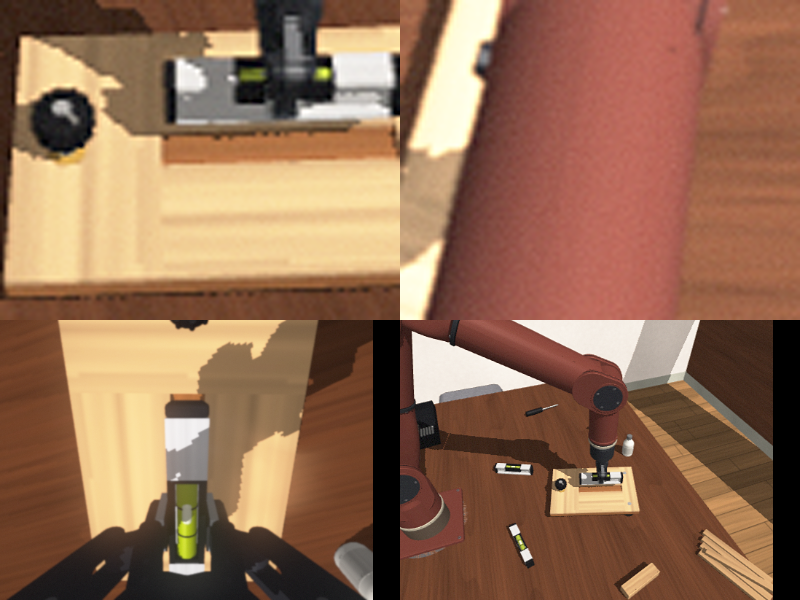

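Level held lengthwise above the recess: in the wrist view (bottom left) the level's end cap is centred at full-res about (257,113), and the recess's robot-side end shows behind it at about (257,100). I'll check the numbers, including the level's length offset, from the side view.

```bash
python3 - <<'E'
from h import *
import pickle
d=pickle.load(open('wrist5.pkl','rb'));p=d['s']['eef_pos'];zt=p[2]+.0205+.036
e=px2w(d,256.7,113,zt);r=px2w(d,257.4,101,.047);M=R.from_quat(d['s']['tcp_rot']).as_matrix()
print('wrist: level end in tool',M.T@(e-p),' recess pt in tool',M.T@(r-p))
# recess end edge in wrist image
g=d['frame'][80:125,225:292].astype(int);b=(g[...,2]<105)&(g[...,0]>110)
for row in range(0,45,3): print(80+row,''.join('#' if x else '.' for x in b[row]))
s=pickle.load(open('side5.pkl','rb'));
# level ends at side top face: composite (167..,) 
a=px2w(s,205+172/4,195+59/4,zt); print('side near end top',M.T@(a-p))
for t in (-.075,.075): print('pred end px',w2px(s,p+M@[t,0,-(zt-p[2])]), w2px(d,p+M@[t,0,-(zt-p[2])]))
print('right end row'); print(s['frame'][208:216:2,296:316].max(2))
E
```

```text
wrist: level end in tool [ 0.07626156  0.00051505 -0.05656566]  recess pt in tool [0.07917857 0.00116258 0.01725392]
80 .................................................##################
83 ...............................................####################
86 ...............................................####################
89 ................................................###################
92 ................................................###################
95 ..............................................#####################
98 ..............................................#####################
101 .........#####.####..##################......######################
104 ........##############################################.############
107 ........############################################...############
110 ........##....###############...........................###########
113 .....##....................................................########
116 ..##..........................................................#####
119 .##............................................................####
122 .##............................................................####
side near end top [ 0.06777172  0.01021658 -0.05655579]
pred end px [305.56269387 211.07236828] [255.2843179  400.12217826]
pred end px [245.1810469 212.9628722] [255.35535327 116.37852787]
right end row
[[240 242 240 238 238 242 205 139 130 238 223 185 192 201 230 239 242 247
  248 248]
 [242 240 241 240 242 247 194  76  15  81 158 184 180 193 209 231 241 246
  248 249]
 [235 238 236 236 238 242 223 117  12  24 248 255 250 243 239 236 239 244
  247 249]
 [240 239 239 239 239 240 248 167  43  24 199 251 250 247 239 234 236 240
  246 249]]
```

Everything is aligned within about 1 mm. Lowering.

```bash
python3 -m inch '{"claw":[1,1,1,1,1,1,1,1],"linear":[[0,0,0.015],[0,0,0.027],[0,0,0.033],[0,0,0.036],[0,0,0.038],[0,0,0.040],[0,0,0.041],[0,0,0.041]],"twist":[[0,0,0],[0,0,0],[0,0,0],[0,0,0],[0,0,0],[0,0,0],[0,0,0],[0,0,0]]}'
python3 -m inch '{"claw":[1,1],"linear":[[0,0,0.001],[0,0,0.001]],"twist":[[0,0,0],[0,0,0]]}'
```

```text
time: 13.1
eef_pos: [0.5992, -0.0896, 0.0227]
tcp_rot: [0.148, 0.989, 0.0, 0.0]
force: [0.1, 0.2, -2.0]
width: 0.269
time: 13.3
eef_pos: [0.5994, -0.0897, 0.0221]
tcp_rot: [0.148, 0.989, 0.0, 0.0]
force: [-1.7, 0.7, 1.2]
width: 0.27
```

Contact with the recess floor (force went from -2 to +1.2 N, underside ≈ 0.043). Releasing, rising, then looking at the bubble from above.

```bash
python3 -m inch '{"claw":[-1,-1,-1,-1,-1,-1,-1,-1,-1,-1],"linear":[[0,0,0],[0,0,0],[0,0,0],[0,0,0],[0,0,-0.01],[0,0,-0.05],[0,0,-0.10],[0,0,-0.14],[0,0,-0.14],[0,0,-0.14]],"twist":[[0,0,0],[0,0,0],[0,0,0],[0,0,0],[0,0,0],[0,0,0],[0,0,0],[0,0,0],[0,0,0],[0,0,0]]}'
python3 -m inch '{"claw":[-1,-1,-1,-1,-1,-1,-1,-1],"linear":[[0,0,0],[0,0,0],[0,0,0],[0,0,0],[0,0,0],[0,0,0],[0,0,0],[0,0,0]],"twist":[[0,0,0],[0,0,0],[0,0,0],[0,0,0],[0,0,0],[0,0,0],[0,0,0],[0,0,0]]}'
python3 - <<'E'
from h import *
import pickle
d=grab('wrist','w6.png');pickle.dump(d,open('w6.pkl','wb'));s=d['s'];print(s['eef_pos'],s['qpos'].round(3))
c=px2w;f=d['frame'];im=cv2.resize(f[40:290,200:312],None,fx=2.2,fy=2.2,interpolation=2)
o=np.zeros((550,800,3),np.uint8);o[:,:246]=im[:,:246];o[:384,270:782]=f
cv2.imwrite('pics/c6.png',o[:,:,::-1])
E
```

```text
time: 14.3
eef_pos: [0.5998, -0.0897, 0.1632]
tcp_rot: [0.148, 0.989, 0.0, 0.001]
force: [-0.2, 0.2, -0.5]
width: 1.0
time: 15.1
eef_pos: [0.5991, -0.0896, 0.1616]
tcp_rot: [0.148, 0.989, -0.0, 0.0]
force: [-0.8, -0.3, -0.1]
width: 1.0
[ 0.59914322 -0.08962516  0.16164885] [-0.365  0.288  0.536  1.653 -0.154  1.243  1.477]
```

View pics/c6.png

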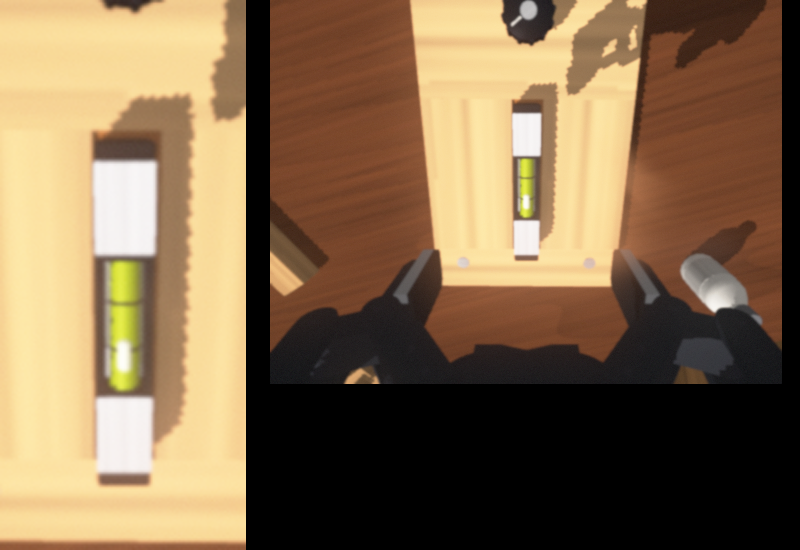

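Step 1 looks done: level in the recess, vial up. In the left crop the lines are at about y=302 and 349, and the bubble at y≈355, about 12–13 mm towards the far end (screw end low, as expected), so about 118° clockwise is needed. Joint 7 (1.48, decreasing when clockwise) has room. I'll check the knob position numerically and move above it.

```bash
python3 -m inch '{"claw":[-1,-1,-1,-1,-1,-1],"linear":[[0.05,0,0],[0.10,0,0],[0.14,0,0],[0.14,0,0],[0.14,0,0],[0.14,0,0]],"twist":[[0,0,0],[0,0,0],[0,0,0],[0,0,0],[0,0,0],[0,0,0]]}'
python3 - <<'E'
from h import *
import pickle
d=pickle.load(open('w6.pkl','rb'));f=d['frame'];g=(f[0:60,225:295].max(2)<70).astype(np.uint8)
k,l,st,ce=cv2.connectedComponentsWithStats(g);i=1+np.argmax(st[1:,4]);print('w6 knob blob',st[i],ce[i]+[225,0])
x,y,w,h,_=st[i];print('axis at widest', px2w(d,225+x+w/2,8,.085))
d=grab('wrist');pickle.dump(d,open('w7.pkl','wb'));print(d['s']['eef_pos'],d['s']['qpos'].round(2))
f=d['frame'];g=(f[60:245,180:330].max(2)<60).astype(np.uint8)
k,l,st,ce=cv2.connectedComponentsWithStats(g);i=1+np.argmax(st[1:,4]);print('w7 blob',st[i],ce[i]+[180,60]);u,v=ce[i]+[180,60]
p=d['s']['eef_pos'];M=R.from_quat(d['s']['tcp_rot']).as_matrix();w=px2w(d,u,v,.079);print(w,'tool',M.T@(w-p))
E
```

```text
time: 15.75
eef_pos: [0.4661, -0.0489, 0.162]
tcp_rot: [0.148, 0.989, 0.0, 0.001]
force: [0.2, 0.5, -0.2]
width: 0.996
w6 knob blob [ 20   0  40  44 959] [266.82586027  22.33785193]
axis at widest [ 0.46377858 -0.04102267  0.085     ]
[ 0.46614392 -0.04891954  0.16204648] [-0.5  -0.04  0.5   1.96  0.02  1.21  1.27]Traceback (most recent call last):
  File "<stdin>", line 8, in <module>
    return _wrapfunc(a, 'argmax', axis=axis, out=out, **kwds)
    return bound(*args, **kwds)
ValueError: attempt to get argmax of an empty sequence
```

```bash
python3 - <<'E'
import pickle,cv2
d=pickle.load(open('w7.pkl','rb'));cv2.imwrite('pics/w7.png',d['frame'][:,:,::-1])
E
```

```text
(no output)
```

View pics/w7.png

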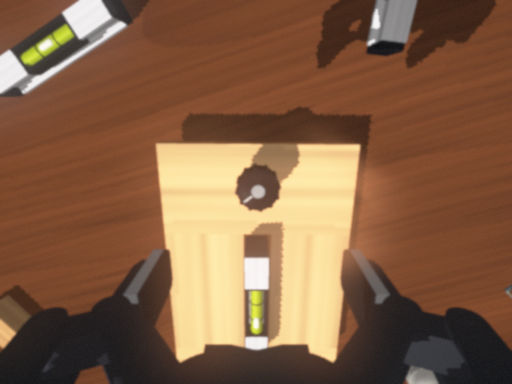

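Knob top centred at about (258,189), diameter about 44 px; the level and its vial are also visible from here at (256,311). Computing the offset.

```bash
python3 - <<'E'
from h import *
import pickle
d=pickle.load(open('w7.pkl','rb'));p=d['s']['eef_pos'];M=R.from_quat(d['s']['tcp_rot']).as_matrix()
for u,v,z in ((258,187.5,.08),(258,190,.0855)): w=px2w(d,u,v,z);print(w,'tool',M.T@(w-p))
a=px2w(d,236,188,.08);b=px2w(d,280,188,.08);print(np.linalg.norm(a-b))
E
```

```text
[ 0.46403969 -0.04592555  0.08      ] tool [0.0029807  0.00222997 0.08204365]
[ 0.46460448 -0.04613868  0.0855    ] tool [0.00237203 0.00219246 0.07654432]
0.0399040529284157
```

```bash
python3 -m inch '{"claw":[-1,-1,-1,-1,-1,1,1,1,1,1],"linear":[[0.0025,0.002,0.04],[0.0025,0.002,0.08],[0.0025,0.002,0.115],[0.0025,0.002,0.13],[0.0025,0.002,0.13],[0.0025,0.002,0.13],[0.0025,0.002,0.13],[0.0025,0.002,0.13],[0.0025,0.002,0.13],[0.0025,0.002,0.13]],"twist":[[0,0,0],[0,0,0],[0,0,0],[0,0,0],[0,0,0],[0,0,0],[0,0,0],[0,0,0],[0,0,0],[0,0,0]]}'
python3 -m inch '{"claw":[1,1],"linear":[[0,0,0],[0,0,0]],"twist":[[0,0,0],[0,0,0]]}'
```

```text
time: 16.8
eef_pos: [0.4643, -0.0467, 0.033]
tcp_rot: [0.148, 0.989, 0.0, 0.001]
force: [-2.5, -2.8, 8.3]
width: 0.424
time: 17.0
eef_pos: [0.4643, -0.0466, 0.033]
tcp_rot: [0.148, 0.989, 0.0, 0.001]
force: [-3.3, -2.2, 9.2]
width: 0.423
```

```bash
python3 -m inch '{"claw":[1,1,1,1,1,1,1,1,1,1],"linear":[[0,0,0],[0,0,0],[0,0,0],[0,0,0],[0,0,0],[0,0,0],[0,0,0],[0,0,0],[0,0,0],[0,0,0]],"twist":[[0,0,8],[0,0,16],[0,0,24],[0,0,32],[0,0,40],[0,0,48],[0,0,56],[0,0,64],[0,0,72],[0,0,80]]}'
python3 -m inch '{"claw":[1,1,1,1,1,1,1],"linear":[[0,0,0],[0,0,0],[0,0,0],[0,0,0],[0,0,0],[0,0,0],[0,0,0]],"twist":[[0,0,8],[0,0,16],[0,0,24],[0,0,32],[0,0,38],[0,0,38],[0,0,38]]}'
python3 - <<'E'
from h import *
s=env.state();print(s['qpos'].round(3),s['moment'],s['force'])
E
```

```text
time: 18.0
eef_pos: [0.4669, -0.0453, 0.0332]
tcp_rot: [0.75, 0.661, 0.003, 0.002]
force: [10.7, 2.3, -6.1]
width: 0.42
time: 18.7
eef_pos: [0.4682, -0.0461, 0.0333]
tcp_rot: [0.924, 0.383, 0.004, 0.002]
force: [16.2, -0.7, -13.1]
width: 0.421
[-0.665  0.144  0.721  2.116 -0.12   0.912 -0.662] [-0.37774586 -3.59023684 -0.02391339] [ 16.20217557  -0.69640529 -13.09069743]
```

```bash
python3 -m inch '{"claw":[-1,-1,-1,-1,-1,-1,-1,-1],"linear":[[0,0,0],[0,0,0],[0,0,0],[0,0,0],[0,0,-0.03],[0,0,-0.07],[0,0,-0.11],[0,0,-0.13]],"twist":[[0,0,0],[0,0,0],[0,0,0],[0,0,0],[0,0,0],[0,0,0],[0,0,0],[0,0,0]]}'
python3 -m inch '{"claw":[-1,-1,-1,-1,-1,-1,-1,-1,-1,-1],"linear":[[0,0,0],[0,0,0],[0,0,0],[0,0,0],[0,0,0],[0,0,0],[0,0,0],[0,0,0],[0,0,0],[0,0,0]],"twist":[[0,0,-8],[0,0,-16],[0,0,-24],[0,0,-32],[0,0,-40],[0,0,-48],[0,0,-56],[0,0,-64],[0,0,-72],[0,0,-80]]}'
python3 -m inch '{"claw":[-1,-1,-1,-1,-1,-1,-1,-1,-1],"linear":[[0,0,0],[0,0,0],[0,0,0],[0,0,0],[0,0,0],[-0.05,0,0],[-0.10,0,0],[-0.14,0,0],[-0.14,0,0]],"twist":[[0,0,-8],[0,0,-16],[0,0,-24],[0,0,-32],[0,0,-38],[0,0,-38],[0,0,-38],[0,0,-38],[0,0,-38]]}'
python3 - <<'E'
from h import *
import pickle
d=grab('wrist');pickle.dump(d,open('w8.pkl','wb'));s=d['s'];p=s['eef_pos'];M=R.from_quat(s['tcp_rot']).as_matrix();print(p,M.round(3),s['qpos'].round(2))
E
```

```text
time: 19.5
eef_pos: [0.4645, -0.0463, 0.1648]
tcp_rot: [0.924, 0.383, 0.002, 0.0]
force: [0.3, 0.7, -0.4]
width: 1.0
time: 20.5
eef_pos: [0.4632, -0.0462, 0.1616]
tcp_rot: [0.459, 0.888, -0.0, -0.0]
force: [-0.1, -0.2, 0.3]
width: 0.997
time: 21.4
eef_pos: [0.5446, -0.166, 0.1608]
tcp_rot: [0.15, 0.989, -0.003, -0.0]
force: [-0.1, 0.3, 0.1]
width: 1.002
[ 0.54456534 -0.16600791  0.16077095] [[-0.955  0.297 -0.002]
 [ 0.297  0.955 -0.005]
 [ 0.    -0.006 -1.   ]] [-0.6   0.28  0.97  1.76 -0.24  1.23  1.7 ]
```

The shift ran along the axes at call start (38° off), so I'm beside the level at safe height. Correcting to above it.

```bash
python3 -m inch '{"claw":[-1,-1,-1,-1,-1,-1],"linear":[[-0.015,0.045,0],[-0.030,0.089,0],[-0.030,0.089,0],[-0.030,0.089,0],[-0.030,0.089,0],[-0.030,0.089,0]],"twist":[[0,0,0],[0,0,0],[0,0,0],[0,0,0],[0,0,0],[0,0,0]]}'
python3 - <<'E'
from h import *
import pickle
d=grab('wrist');pickle.dump(d,open('w8.pkl','wb'));s=d['s'];print(s['eef_pos'],s['tcp_rot'])
f=d['frame'];o=cv2.resize(f[90:240,220:300],None,fx=4,fy=4,interpolation=2);cv2.imwrite('pics/w8.png',o[:,:,::-1])
for z,t in ((.0705,-.0101),(.0705,.0101),(.0705,0)):
    c=np.array([.5993,-.0894,z])+np.array([-.9565,.2917,0])*t;u,v=w2px(d,c);print('pred',t,u,v,'crop',(u-220)*4,(v-90)*4)
E
```

```text
time: 22.05
eef_pos: [0.5977, -0.0853, 0.162]
tcp_rot: [0.148, 0.989, 0.0, 0.0]
force: [0.1, -0.4, -0.3]
width: 0.999
[ 0.59765692 -0.08526409  0.16199057] [1.48499232e-01 9.88912461e-01 3.37524531e-04 9.13426949e-05]
pred -0.0101 251.85830416694702 200.41301737933736 crop 127.43321666778809 441.65206951734945
pred 0.0101 251.73769047926572 180.02551464113347 crop 126.95076191706289 360.1020585645339
pred 0 251.79868623126663 190.33571313388777 crop 127.19474492506652 401.34285253555106
```

View pics/w8.png

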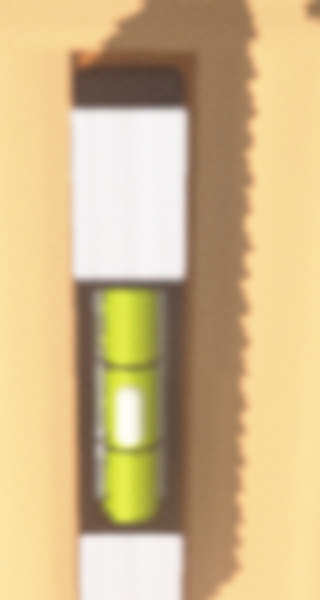

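Lines at crop y≈365 and 449, bubble at 389–448 (centre 418 against the mid 407), so it is still about 2.5 mm to the far side and borderline. I'll go back for about 26° more clockwise.

```bash
python3 -m inch '{"claw":[-1,-1,-1,-1,-1,-1,-1,-1,-1,-1],"linear":[[0.05,0,0],[0.10,-0.002,0],[0.137,-0.002,0],[0.137,-0.002,0],[0.137,-0.002,0.04],[0.137,-0.002,0.08],[0.137,-0.002,0.115],[0.137,-0.002,0.13],[0.137,-0.002,0.13],[0.137,-0.002,0.13]],"twist":[[0,0,0],[0,0,0],[0,0,0],[0,0,0],[0,0,0],[0,0,0],[0,0,0],[0,0,0],[0,0,0],[0,0,0]]}'
python3 -m inch '{"claw":[1,1,1,1,1,1],"linear":[[0,0,0],[0,0,0],[0,0,0],[0,0,0],[0,0,0],[0,0,0]],"twist":[[0,0,0],[0,0,0],[0,0,0],[0,0,0],[0,0,0],[0,0,0]]}'
python3 -m inch '{"claw":[1,1,1,1,1,1],"linear":[[0,0,0],[0,0,0],[0,0,0],[0,0,0],[0,0,0],[0,0,0]],"twist":[[0,0,8],[0,0,16],[0,0,24],[0,0,26],[0,0,26],[0,0,26]]}'
python3 -m inch '{"claw":[-1,-1,-1,-1,-1,-1,-1,-1],"linear":[[0,0,0],[0,0,0],[0,0,0],[0,0,0],[0,0,-0.03],[0,0,-0.07],[0,0,-0.11],[0,0,-0.13]],"twist":[[0,0,0],[0,0,0],[0,0,0],[0,0,0],[0,0,0],[0,0,0],[0,0,0],[0,0,-8]]}'
python3 -m inch '{"claw":[-1,-1,-1,-1,-1],"linear":[[0,0,0],[0,0,0],[0,0,0],[0,0,0],[0,0,0]],"twist":[[0,0,-8],[0,0,-16],[0,0,-18],[0,0,-18],[0,0,-18]]}'
```

```text
time: 23.1
eef_pos: [0.4672, -0.0472, 0.0321]
tcp_rot: [0.148, 0.989, -0.0, 0.0]
force: [-0.4, 0.1, 0.2]
width: 0.999
time: 23.7
eef_pos: [0.4672, -0.0473, 0.0326]
tcp_rot: [0.148, 0.989, -0.0, 0.0]
force: [-3.9, -4.2, 13.2]
width: 0.426
time: 24.3
eef_pos: [0.4673, -0.0474, 0.0326]
tcp_rot: [0.367, 0.93, -0.0, 0.0]
force: [-3.5, -4.1, 12.4]
width: 0.425
time: 25.1
eef_pos: [0.4681, -0.0468, 0.1643]
tcp_rot: [0.302, 0.953, 0.001, 0.001]
force: [1.0, -0.0, 0.1]
width: 1.0
time: 25.6
eef_pos: [0.4668, -0.0462, 0.1616]
tcp_rot: [0.148, 0.989, 0.0, -0.0]
force: [0.5, 0.2, -0.4]
width: 1.001
```

```bash
python3 -m inch '{"claw":[-1,-1,-1,-1,-1,-1],"linear":[[-0.05,0,0],[-0.10,-0.0025,0],[-0.1395,-0.0025,0],[-0.1395,-0.0025,0],[-0.1395,-0.0025,0],[-0.1395,-0.0025,0]],"twist":[[0,0,0],[0,0,0],[0,0,0],[0,0,0],[0,0,0],[0,0,0]]}'
cat > prof.py <<'E'
from h import *
import pickle,sys
def prof(d):
    f=d['frame'].astype(int)
    ly=(f[...,2]<80)&(f[...,0]>150)&(f[...,1]>150); ly[:, :235]=0; ly[:,280:]=0; ly[:150]=0; ly[230:]=0
    u=int(round(np.median(np.where(ly)[1])));s=f[150:232,u-1:u+2].mean(1).round().astype(int)
    print('u',u,'rows/blue/green');print([(150+i,int(s[i,2]),int(s[i,1])) for i in range(8,75)])
d=pickle.load(open('w8.pkl','rb'));prof(d)
d=grab('wrist');pickle.dump(d,open('w9.pkl','wb'));print(d['s']['eef_pos']);prof(d)
E
python3 prof.py
```

```text
time: 26.2
eef_pos: [0.6007, -0.0912, 0.16]
tcp_rot: [0.149, 0.989, -0.002, -0.001]
force: [-0.2, 0.4, -0.7]
width: 1.003
u 252 rows/blue/green
[(158, 229, 230), (159, 185, 188), (160, 122, 128), (161, 79, 111), (162, 69, 154), (163, 66, 199), (164, 66, 219), (165, 66, 222), (166, 66, 223), (167, 66, 223), (168, 66, 222), (169, 66, 223), (170, 66, 222), (171, 67, 223), (172, 67, 223), (173, 66, 222), (174, 68, 223), (175, 66, 223), (176, 65, 223), (177, 66, 223), (178, 65, 223), (179, 65, 221), (180, 65, 205), (181, 66, 168), (182, 67, 170), (183, 66, 205), (184, 67, 221), (185, 86, 221), (186, 133, 221), (187, 186, 229), (188, 220, 240), (189, 234, 247), (190, 238, 249), (191, 239, 249), (192, 238, 249), (193, 238, 249), (194, 238, 249), (195, 238, 249), (196, 239, 249), (197, 239, 249), (198, 238, 249), (199, 235, 249), (200, 214, 245), (201, 153, 225), (202, 95, 183), (203, 73, 186), (204, 68, 214), (205, 68, 224), (206, 68, 226), (207, 68, 225), (208, 69, 225), (209, 69, 226), (210, 70, 226), (211, 72, 226), (212, 70, 226), (213, 72, 227), (214, 73, 227), (215, 72, 227), (216, 72
[... 593 characters left out ...]
37, 250), (183, 241, 251), (184, 242, 252), (185, 242, 252), (186, 242, 252), (187, 242, 252), (188, 242, 252), (189, 242, 252), (190, 243, 252), (191, 242, 252), (192, 241, 252), (193, 230, 250), (194, 186, 245), (195, 122, 237), (196, 83, 231), (197, 73, 216), (198, 72, 176), (199, 73, 174), (200, 72, 212), (201, 73, 228), (202, 73, 231), (203, 72, 232), (204, 72, 231), (205, 74, 232), (206, 75, 232), (207, 74, 231), (208, 74, 232), (209, 74, 232), (210, 74, 232), (211, 76, 232), (212, 75, 232), (213, 75, 232), (214, 75, 231), (215, 72, 225), (216, 72, 199), (217, 70, 145), (218, 77, 106), (219, 115, 124), (220, 177, 182), (221, 225, 227), (222, 238, 239), (223, 239, 241), (224, 240, 241)]
```

Bubble profile now: lines at rows 177.5 and 198.5 (mid 188.0), bubble 179.4–194.6 (centre 187.0), so about -1.0 mm. The previous profile gave about +1.6 mm, so 26° moved it 2.6 mm, as predicted. Bubble is between the lines with nothing touching. Next I'll press with shut fingers on the far white part (45 mm off centre), so the vial stays visible to the wrist camera.

```bash
python3 -m inch '{"claw":[1,1,1,1,1,1,1,1,1,1],"linear":[[-0.045,0,0],[-0.045,0,0],[-0.045,0,0],[-0.045,0,0],[-0.045,0,0.04],[-0.045,0,0.08],[-0.045,0,0.1],[-0.045,0,0.107],[-0.045,0,0.109],[-0.045,0,0.109]],"twist":[[0,0,0],[0,0,0],[0,0,0],[0,0,0],[0,0,0],[0,0,0],[0,0,0],[0,0,0],[0,0,0],[0,0,0]]}'
python3 -m inch '{"claw":[1,1,1,1],"linear":[[0,0,0.001],[0,0,0.002],[0,0,0.003],[0,0,0.003]],"twist":[[0,0,0],[0,0,0],[0,0,0],[0,0,0]]}'
```

```text
time: 27.25
eef_pos: [0.6431, -0.1024, 0.0541]
tcp_rot: [0.148, 0.989, 0.0, 0.001]
force: [1.5, -0.1, 0.4]
width: 0.001
time: 27.65
eef_pos: [0.6426, -0.1026, 0.0497]
tcp_rot: [0.148, 0.989, 0.0, 0.0]
force: [-0.5, 0.9, -0.5]
width: 0.004
```

```bash
python3 -m inch '{"claw":[1,1,1,1],"linear":[[0,0,0.0005],[0,0,0.001],[0,0,0.001],[0,0,0.001]],"twist":[[0,0,0],[0,0,0],[0,0,0],[0,0,0]]}'
python3 -m inch '{"claw":[1,1,1],"linear":[[0,0,0.0005],[0,0,0.0005],[0,0,0.0005]],"twist":[[0,0,0],[0,0,0],[0,0,0]]}'
```

```text
time: 28.05
eef_pos: [0.6426, -0.1026, 0.0486]
tcp_rot: [0.148, 0.989, -0.0, -0.0]
force: [-0.2, -0.6, 0.3]
width: 0.0
time: 28.35
eef_pos: [0.6426, -0.1026, 0.0486]
tcp_rot: [0.148, 0.989, 0.0, 0.0]
force: [-2.7, 1.1, 4.4]
width: -0.002
```

```bash
python3 -m inch '{"claw":[1,1,1,1],"linear":[[0,0,0.0005],[0,0,0.0005],[0,0,0.0005],[0,0,0.0005]],"twist":[[0,0,0],[0,0,0],[0,0,0],[0,0,0]]}'
python3 -m inch '{"claw":[1,1,1,1,1,1,1,1,1,1],"linear":[[0,0,0],[0,0,0],[0,0,0],[0,0,0],[0,0,0],[0,0,0],[0,0,0],[0,0,0],[0,0,0],[0,0,0]],"twist":[[0,0,0],[0,0,0],[0,0,0],[0,0,0],[0,0,0],[0,0,0],[0,0,0],[0,0,0],[0,0,0],[0,0,0]]}'
python3 - <<'E'
from h import *
import pickle
d=grab('wrist','w10.png');pickle.dump(d,open('w10.pkl','wb'));print(d['s']['force'],d['s']['eef_pos'])
E
```

```text
time: 28.75
eef_pos: [0.6426, -0.1026, 0.0485]
tcp_rot: [0.148, 0.989, 0.0, 0.0]
force: [-3.2, 0.6, 9.9]
width: -0.002
time: 29.75
eef_pos: [0.6426, -0.1027, 0.0486]
tcp_rot: [0.148, 0.989, 0.0, 0.0]
force: [-3.1, 1.7, 9.1]
width: -0.001
[-3.0795662   1.72868962  9.13657704] [ 0.64261082 -0.10267687  0.0485685 ]
```

View pics/w10.png

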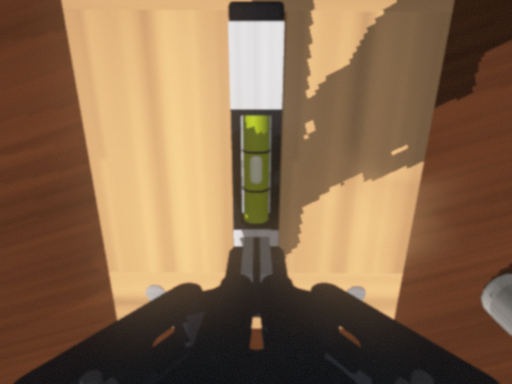

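Pressing at about 9 N: lines at rows 152 and 190 (mid 171), bubble at 155–184 (centre about 169), so about 1 mm off centre and wholly between the lines. Handing in.

```bash
python3 -c "
from h import *
print(env.state()['force'],env.state()['time']);print(ticket.close_job())"
```

```text
[-2.77348716  1.61694185 10.13366433] 29.8
the job is handed in; nothing more can be done
None
```

The board is level and I handed the job in at 29.8 s, with the arm still pressing the level at 9–10 N. I laid the leftmost level in the recess, vial up, let go of it, and turned the knob about 144° clockwise in two goes.

**Last checks**
- **Bubble with nothing touching it:** it rested about 1 mm from centre, wholly between the lines.
- **Bubble under the press:** it was still about 1 mm from centre, wholly between the lines. I pressed on the end 45 mm off centre so the vial stayed in view.
- **Seating:** the level lay within about 1 mm of the recess just before lowering and looked seated afterwards. I did not measure its final position.
- **Bystanders:** I never moved the gripper near them and felt no contact, but I did not measure their positions again at the end.

**What disagreed or went wrong**
- **Tool length:** the real fingertips are about 30 mm short of the reported tool point. Two grasps closed on nothing, so I touched down on the level's top to measure the offset. That touch reached about 32 N, and all later heights were corrected for the offset.
- **Sideways move:** one sideways move ran along the wrong axes and ended beside the level at safe height. It touched nothing, and I corrected it.
- **Picture budget:** I viewed 12 pictures against the budget of 10.

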